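# Refit a cart wheel in its sprung fork

## Task

Lift the wheel out of its wooden chock and lower its axle into both open slots of the upturned red fork in the bench clamp. Press it gently down until both axle ends are fully home on the slot bottoms, level, with the spring catches snapped back over them, then let go. Never press with more than about 25 N, or the sprung fork is overloaded, and leave everything else where it is.

Things in the scene. Friction and masses are not known exactly. Their poses are not given: they have to be found in the camera images.
- wheel_center (a point): Centre of the wheel to refit: black tyre 140 mm across, 30 mm wide with flat sides (grip it across these, near the top), yellow disc, 0.4 to 0.65 kg. y axis along the axle; same either way round. Steel axle, 12 mm thick, reaches 62 mm to each side; the hub (34 mm thick) and nuts (22 mm) end 42 mm from the centre. It starts upright in the chock, axle level.
- wheel: The same wheel; origin also at its centre, y along the axle.
- axle_left (a point): Point on the axle, 49 mm from the wheel's centre along its +y, where the axle lies in a fork arm.
- axle_right (a point): The same at 49 mm along the wheel's -y.
- chock: Low plywood chock that the wheel stands in, 130 x 90 mm, fixed; origin at the centre of its underside; its floor is 8 mm up, its rails 18 mm. Wheel plane along its x axis.
- stand: Bench clamp, fixed: dark plate 170 x 120 x 12 mm, blue block 70 x 70 mm, top 37 mm high, screw handle at -x. Origin at the centre of its underside, z up. The red fork is held upright in it: its two arms stand at y = +-49 mm (plates 6 mm thick, inner faces at +-46 mm), slots open upward, so the seated axle runs along the stand's y.
- fork_nominal (a point): Point fixed to the clamp, 150 mm above its origin: the nominal seated axle centre. The fork's true height and place are not measured: the real one lies up to 18 mm higher or lower and up to 3 mm off along x, the same for both arms, so find it by feel. Above the real seated centre the 14.4 mm wide slots rise 32 mm, ending in V mouths 23.6 mm wide and 8 mm deep that guide the axle.
- fork (a joint): How far the sprung fork is pushed down into the clamp, m; 0 unloaded, about 20 N per mm (the first 2 N do not move it). More than 0.0014 is an overload.
- catch_left (a joint): Brass spring catch of the arm at the stand's +y. Its ramp reaches into the slot from +x (5 mm at its tip), sloping in from 24 to 10 mm above the seated axle centre; its flat underside is 5.8 mm above. The axle must be pushed past it to the very bottom (some 10 to 22 N on both, wheel weight included), else it sticks half-way. 0 sprung out, up to 0.006 m pushed back; below 0.0008 when home.
- catch_right (a joint): The same for the arm at the stand's -y.
- pin_left (a joint): Small yellow sprung pin in the bottom of the slot at the stand's +y, 5.6 mm thick, 3 mm proud: 0 up, 0.003 m pressed flush by an axle that rests on the slot bottom (about 1 N); above 0.002 when home.
- pin_right (a joint): The same at the stand's -y.
- spray: Bystander, leave alone: green spray bottle, 66 mm wide, 190 tall.
- jar: Bystander, leave alone: glass jar with red lid, 72 mm wide, 90 tall.
- mug: Bystander, leave alone: blue mug, 80 mm wide, 90 tall.
- spanner: Bystander, leave alone: steel spanner lying flat.
- driver: Bystander, leave alone: screwdriver lying flat.
- spare: Bystander, leave alone: spare black rubber wheel lying flat, without axle, 120 mm across, 28 thick.
- tin: Bystander, leave alone: low yellow tin, 90 mm wide, 50 tall.
Not all that is in view belongs to the job. Leave any orange look-alike of the stand alone.

How it is judged:
On the way:
1. the wheel is lifted clear of the chock (height (world z) of wheel_center above 0.12 m), for 0.1 s.
At the end, for the whole second after the job is handed in: Wheel centre within 8 mm (x) and 7 mm (y) of the stand's axis; axle level within 0.03 rad, along the stand's y within 0.06 rad, its ends 127 to 173 mm up, both seat pins pressed over 2 mm, both catches back (below 0.8 mm), fork sunk under 1 mm; wheel at rest, released (x of wheel_center in the frame of stand between -0.008 and 0.008 m and y of wheel_center in the frame of stand between -0.007 and 0.007 m and z of axle_left in the frame of stand between 0.127 and 0.173 m and z of axle_right in the frame of stand between 0.127 and 0.173 m and angle between wheel_center's own y axis and vertical between 1.541 and 1.601 rad and angle between the y axis of wheel_center and the y axis of stand, either way round below 0.06 rad and value of joint each of catch_left, catch_right below 0.0008 m and value of joint each of pin_left, pin_right above 0.002 m and value of joint fork below 0.001 m and linear speed of wheel below 0.02 m/s and angular speed of wheel below 0.2 rad/s); the robot touches nothing.
It fails at once if the sprung fork is overloaded (sunk more than 1.4 mm) (value of joint fork above 0.0014 m).
It fails at once if a bystander is moved more than 20 mm (distance of any of spray, jar, mug, spanner, driver, spare, tin from where it was at the start of the episode above 0.02 m).
It also fails if it takes over 67 s, if anything falls off the work surface, if the arm or the gripper's body presses on something with over 40 N, if the wrist force passes 120 N, or if a joint passes its speed limit or range.

## Robot

A 6-joint arm with a two-finger parallel gripper is mounted at the origin on the work surface. World frame = base frame: x ahead of the robot, y to its left, z up, the work surface at z = 0. Lengths are in m, angles in rad, forces in N, time in s.
With the tool pointing down it reaches from about 0.225 to 0.875 m from the base axis. Payload 3.4 kg.
Tool frame: the origin (TCP) lies between the finger pads; the fingertips stand 11 mm ahead of it and the grasp point (between the pads) lies 8 mm behind it; z points along the fingers, y is the line along which they close (so a half turn about z gives the same grasp; the last joint's range is limited). The gripper opens to 85 mm and grips with 20 to 120 N. Pads are 22 mm wide; open, the fingers measure 114 mm over their backs; the gripper's body (76 mm by 85 mm) begins 54 mm behind the grasp point. The pads swing forward as they close: fully open they stand 13 mm farther back than shut.
Start: joints at [1.025, 0.276, 1.505, -0, 1.361, -0.121], TCP at [0.237, 0.524, 0.242] pointing down, gripper open.
Joint ranges: [-2.89, 2.89], [-0.75, 2.08], [0.22, 2.7], [-1.18, 4.32], [0.11, 2.71], [-2.7, 2.7]. Speed limits (rad/s): [2.57, 2.57, 3.14, 3.14, 3.14, 3.14].

## Interface

Orientations are given as a unit quaternion [w, x, y, z].
In Python, from rig import manip, imaging gives the robot as it stands. The module is installed in compiled form; this text tells all that it offers.
- The arm moves only by the tool jog_arm, never from a script. Its argument "deltas" is one flat list of numbers, 7 for each row, row after row: the turn, a rotation vector about the world's x, y, z in degrees, then the shift along the world's x, y, z in mm, then the opening, from 0 (shut) to 1 (fully open). In form: [ax, ay, az, tx, ty, tz, gripper, ax, ay, az, tx, ty, tz, gripper, ...]. A call has 1 to 20 rows; each row is the pose to reach, as a shift and turn from the pose commanded when the call began; what a row does not reach only later rows make up. A row lasts 1/10 s, in which the tool goes at most 50 mm and 8.59 degrees, less where a joint would pass 70% of its speed; a pose out of reach is approached as far as the arm can. A call with a gripper value outside its range is refused whole. The fingers move at their own pace and stop on an object; "grip_force" is the grip in N (left out, the last holds). Time passes only in rows, so rows that repeat a pose let the fingers close. It gives the time, the measured TCP pose, the force, the opening and the grip force at its end, in the units of the state.
- manip.get_state(): the state, without advancing time (a new reading comes with each control period).
- imaging.get_image(name): name is "scene" or "side" or "wrist"; returns the picture (480x640x3 uint8, blue, green, red); there is no depth.
- imaging.calibration(name): a dict with "mtx" (3x3 intrinsics, pixels), "cam_to_world" (4x4, takes a point from camera to world coordinates). Camera axes: x right, y down, z forward; pixel columns grow to the right and rows downward; lengths in m; the calibration is good to about 2 mm. A picture is of the moment at which its call begins: read the wrist's pose just before it. calibration takes no time and is no camera call; for the wrist camera it gives the pose at the moment of the call.
- manip.sign_off(): hands the job in; it is judged then, once.
The state is a dict: "clock": time; "qpos": joint angles; "qd": joint speeds; "effort": joint torques, N m; "position": TCP position; "ee_rot": TCP orientation; "contact_force": force on the tool from outside, world axes, zero at the start; "moment": the same for the moment, N m; "width": finger opening in m; "gripper_force": force on a finger pad.
Only numpy, scipy, OpenCV 4.12 (cv2) and the standard library are available. Lean on these libraries where they do the work, as an engineer would, in place of code of your own. Each camera call takes 0.05 s, during which the arm holds its last target. There are 200 camera calls.

## Working session

There is one attempt and no reset: what is moved stays moved. The work goes in short steps, Python scripts to look and compute and a tool call to move; the robot and the scene stay as the last step left them, time stands still between calls to the robot, and variables do not carry over. Pictures are saved under pics/ and viewed, at most 10 in all, crops included, and the job is handed in when it is done.

Besides the shell and the picture viewer there is one more tool, called in YAML: its name, and indented under it one key for each argument. jog_arm: Moves the arm, as the interface text tells. Its arguments: {"type":"object","properties":{"deltas":{"type":"array"},"grip_force":{"type":"number"}},"required":["deltas"]}

```bash
mkdir -p pics
python3 - <<'E'
from rig import manip, imaging
import cv2,numpy as np
s=manip.get_state();print(s)
for n in("scene","side"):
    c=imaging.calibration(n);print(n,c["mtx"].round(1).tolist(),c["cam_to_world"].round(4).tolist())
    cv2.imwrite(f"pics/{n}0.png",imaging.get_image(n))
E
```

```text
{'clock': 0.0, 'qpos': array([ 1.02499065e+00,  2.76619030e-01,  1.50612979e+00,  1.45983248e-05,
        1.36072890e+00, -1.21029637e-01]), 'qd': array([ 0.00059919, -0.00106306,  0.00046612, -0.00116033, -0.00024765,
       -0.00079345]), 'effort': array([ 5.64604397e-04, -4.16771686e+01, -2.45799476e+01, -2.40059071e-04,
        1.10100769e-02, -2.98179444e-06]), 'position': array([0.23671411, 0.52345061, 0.24142734]), 'ee_rot': array([-3.15211055e-04,  2.10796259e-01,  9.77529564e-01, -8.88291092e-04]), 'contact_force': array([-0.32348662, -0.09037627, -0.2154437 ]), 'moment': array([ 0.004798  , -0.01051316,  0.00750188]), 'gripper_force': 0.0, 'width': 0.08503452129783257}
scene [[524.7, 0.0, 319.9], [0.0, 524.7, 237.0], [0.0, 0.0, 1.0]] [[0.7545, 0.5706, -0.3243, 0.9526], [0.6563, -0.6585, 0.3683, -0.4567], [-0.0034, -0.4907, -0.8713, 1.1681], [0.0, 0.0, 0.0, 1.0]]
side [[533.8, 0.0, 313.9], [0.0, 533.8, 234.0], [0.0, 0.0, 1.0]] [[0.9904, -0.0639, 0.1229, 0.3802], [-0.1384, -0.491, 0.8601, -0.9644], [0.0054, -0.8688, -0.4951, 0.706], [0.0, 0.0, 0.0, 1.0]]
```

View pics/scene0.png

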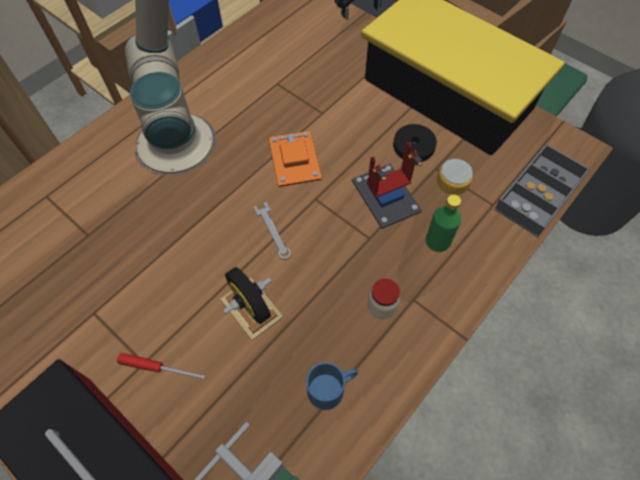

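View pics/side0.png

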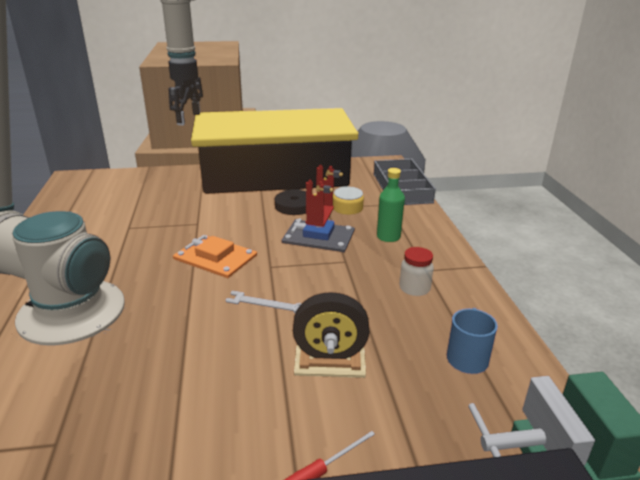

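Candidates: wheel with axle in its chock at scene (248,295) / side (331,327), chosen. The spare flat wheel at scene (414,142) has no axle, so I reject it. Stand: dark plate with red fork at scene (388,190) / side (318,225), chosen. The orange look-alike at scene (296,158) is rejected. Next, one close composite crop.

Run:
```python
import cv2,numpy as np
a=cv2.imread("pics/scene0.png");b=cv2.imread("pics/side0.png")
def c(i,x,y,w=100,h=75):
    o=cv2.resize(i[y:y+h,x:x+w],(400,300),interpolation=cv2.INTER_CUBIC)
    for k in range(0,w,20): cv2.putText(o,str(x+k),(k*4,8),0,.3,(255,255,255));cv2.line(o,(k*4,8),(k*4,14),(255,255,255))
    for k in range(0,h,15): cv2.putText(o,str(y+k),(0,k*4+4),0,.3,(255,255,255))
    return o
cv2.imwrite("pics/crop.png",np.vstack([np.hstack([c(a,205,263),c(b,281,303)]),np.hstack([c(a,340,150,100,75),c(b,270,172)])]))
```

```text
(no output)
```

View pics/crop.png

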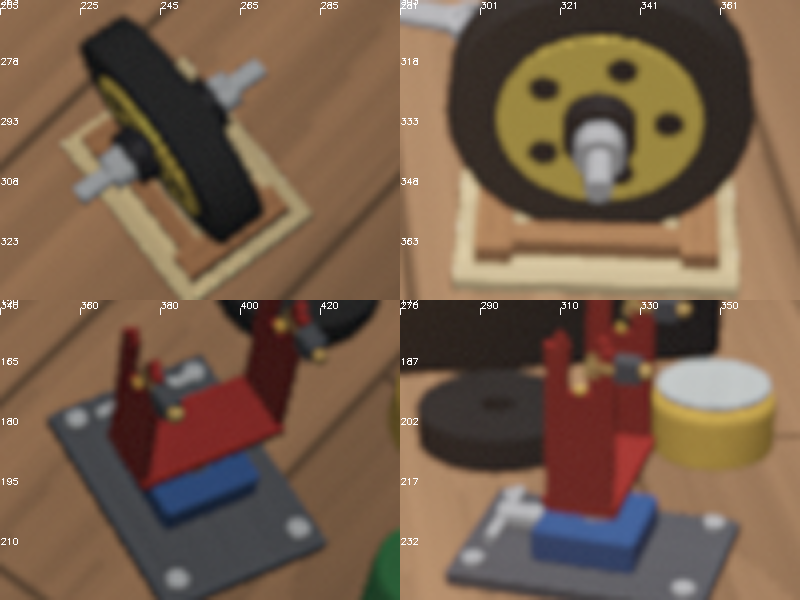

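Crop check: the wheel's axle ends are at scene (224.8,311) and (270,280). The stand screws are at scene (359,179.5), (388,168), (414.5,206.7), (384,219.5). The handle is on the upper-left edge, and the -y arm's prong tip is at scene (372.5,157.5) / side (308.8,180.8).

```bash
cat > h.py <<'E'
from rig import manip, imaging
import cv2,numpy as np
def ray(c,uv):
    d=c["cam_to_world"][:3,:3]@np.linalg.inv(c["mtx"])@[*uv,1]; return c["cam_to_world"][:3,3],d/np.linalg.norm(d)
def atz(c,uv,z):
    o,d=ray(c,uv); return o+d*(z-o[2])/d[2]
def tri(*cu):
    A=0;b=0
    for c,uv in cu:
        o,d=ray(c,uv);P=np.eye(3)-np.outer(d,d);A=A+P;b=b+P@o
    return np.linalg.solve(A,b)
def proj(c,p):
    q=np.linalg.inv(c["cam_to_world"])@[*p,1];q=c["mtx"]@q[:3];return q[:2]/q[2]
E
python3 - <<'E'
from h import *
np.set_printoptions(precision=4,suppress=True)
S=imaging.calibration("scene");D=imaging.calibration("side")
a,b=atz(S,(224.8,311),.078),atz(S,(270,280),.078)
print("axle",a,b,(a+b)/2,np.linalg.norm(a-b),np.degrees(np.arctan2(*(b-a)[1::-1])))
print("near axle end tri",tri((S,(224.8,311)),(D,(281+198/4,303+197/4))))
for c,l in((S,[(359,179.5),(388,168),(414.5,206.7),(384,219.5)]),(D,[(288,236),(298,220.5),(348.5,227.5),(340.7,243.7)])):
    p=np.array([atz(c,u,.014) for u in l]);print(p.mean(0),p)
    x=(p[2]+p[3]-p[0]-p[1])/2;y=(p[1]+p[2]-p[0]-p[3])/2
    print(np.linalg.norm(x),np.linalg.norm(y),np.degrees(np.arctan2(x[1],x[0])),np.degrees(np.arctan2(y[1],y[0])))
print("tip",tri((S,(372.5,157.5)),(D,(308.8,180.8))))
E
```

```text
axle [ 0.5112 -0.2754  0.078 ] [ 0.5347 -0.1555  0.078 ] [ 0.523  -0.2154  0.078 ] 0.12217647027005091 78.90119606583602
near axle end tri [ 0.5088 -0.2744  0.0714]
[0.5678 0.2469 0.014 ] [[0.486  0.2337 0.014 ]
 [0.5217 0.3152 0.014 ]
 [0.6499 0.2609 0.014 ]
 [0.6137 0.1779 0.014 ]]
0.13934802464851584 0.0897817068370779 -23.29936154953159 66.41217754561073
[0.566  0.2484 0.014 ] [[0.4837 0.236  0.014 ]
 [0.519  0.3173 0.014 ]
 [0.6486 0.2606 0.014 ]
 [0.6125 0.1797 0.014 ]]
0.14101218061951712 0.08862324928595297 -23.625742964153112 66.2061624883128
tip [0.5355 0.2062 0.1795]
```

jog_arm:
  deltas: [0,0,13,286,-739,0,1,0,0,13,286,-739,0,1,0,0,13,286,-739,0,1,0,0,13,286,-739,0,1,0,0,13,286,-739,0,1,0,0,13,286,-739,0,1,0,0,13,286,-739,0,1,0,0,13,286,-739,0,1,0,0,13,286,-739,0,1,0,0,13,286,-739,0,1,0,0,13,286,-739,0,1,0,0,13,286,-739,0,1,0,0,13,286,-739,0,1,0,0,13,286,-739,0,1,0,0,13,286,-739,0,1,0,0,13,286,-739,0,1,0,0,13,286,-739,0,1,0,0,13,286,-739,0,1,0,0,13,286,-739,0,1,0,0,13,286,-739,0,1]
  grip_force: 100

```text
clock: 2.1
position: [0.5224, -0.2136, 0.2424]
ee_rot: [-0.0, 0.098, 0.995, 0.0]
contact_force: [0.4, 0.2, -0.3]
width: 0.0851
gripper_force: 0.0
```

Run:
```python
from h import *
c=imaging.calibration("wrist");cv2.imwrite("pics/w1.png",imaging.get_image("wrist"))
np.set_printoptions(precision=4,suppress=True)
s=manip.get_state();print(s["clock"],s["position"],s["ee_rot"],s["width"],s["qpos"]);print(c)
for p in([.523,-.2154,.148],[.5112,-.2754,.078],[.5347,-.1555,.078]):print(proj(c,p))
```

```text
2.15 [ 0.5226 -0.2136  0.2426] [-0.      0.098   0.9952  0.0002] 0.08566212249613762 [-0.5115  0.2601  1.5266  0.0003  1.355  -1.886 ]
{'mtx': array([[397.0818,   0.    , 320.652 ],
       [  0.    , 397.0818, 252.4101],
       [  0.    ,   0.    ,   1.    ]]), 'cam_to_world': array([[ 0.1951,  0.9396,  0.2813,  0.4519],
       [ 0.9808, -0.1872, -0.0548, -0.1991],
       [ 0.0011,  0.2866, -0.9581,  0.3736],
       [ 0.    ,  0.    ,  0.    ,  1.    ]])}
[316.7422 261.1994]
[237.6379 233.2517]
[397.2041 232.7771]
```

View pics/w1.png

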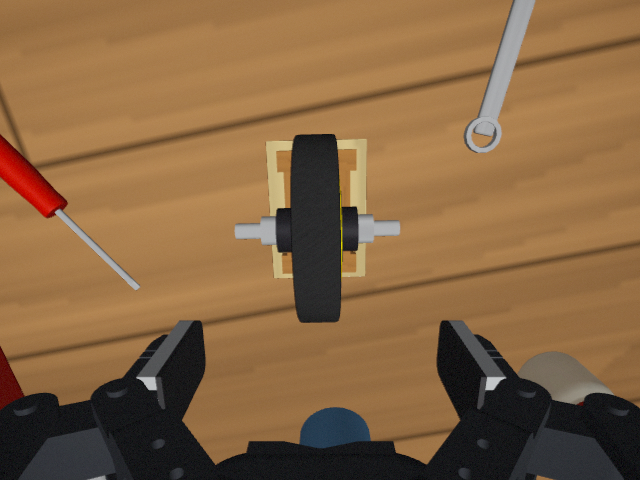

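The wrist view shows the wheel directly below. The axle ends are at (235,232) and (400,228), and no bystander lies between the fingers.

Run:
```python
from h import *
c=imaging.calibration("wrist")
a,b=atz(c,(235.5,231.8),.080),atz(c,(400,228),.080)
print(a,b,(a+b)/2,np.linalg.norm(a-b),np.degrees(np.arctan2(*(b-a)[1::-1])))
q=manip.get_state()["ee_rot"];print(np.degrees(np.arctan2(q[2]**2-q[1]**2,2*q[1]*q[2])))
```

```text
[ 0.50961499 -0.27635083  0.08      ] [ 0.53108188 -0.15328262  0.08      ] [ 0.52034843 -0.21481673  0.08      ] 0.12492642115727752 80.10540014613505
78.75019009258195
```

jog_arm:
  deltas: [0,0,1,-2,-1,-40,1,0,0,1,-2,-1,-80,1,0,0,1,-2,-1,-105,1,0,0,1,-2,-1,-114,1,0,0,1,-2,-1,-114,0,0,0,1,-2,-1,-114,0,0,0,1,-2,-1,-114,0,0,0,1,-2,-1,-114,0,0,0,1,-2,-1,-114,0,0,0,1,-2,-1,-114,0,0,0,1,-2,-1,-114,0,0,0,1,-2,-1,-114,0,0,0,1,-2,-1,-114,0,0,0,1,-2,-1,-114,0]
  grip_force: 100

```text
clock: 3.55
position: [0.5222, -0.2166, 0.1302]
ee_rot: [0.002, 0.09, 0.996, -0.001]
contact_force: [-0.4, 0.3, 5.5]
width: 0.0287
gripper_force: 99.3
```

jog_arm:
  deltas: [0,0,0,0,0,20,0,0,0,0,0,0,60,0,0,0,0,0,0,110,0,0,0,0,0,0,160,0,0,0,0,0,0,200,0,0,0,0,0,0,200,0,0,0,-4,5,45,200,0,0,0,-8,10,90,200,0,0,0,-13,15,140,200,0,0,0,-13,19,190,200,0,0,0,-13,24,240,200,0,0,0,-13,29,290,200,0,0,0,-13,34,340,200,0,0,0,-13,39,390,200,0,0,0,-13,43,430,200,0,0,0,-13,46,455,200,0,0,0,-13,46,463,200,0,0,0,-13,46,463,200,0,0,0,-13,46,463,200,0,0,0,-13,46,463,200,0]

```text
clock: 5.55
position: [0.5669, 0.2452, 0.328]
ee_rot: [-0.0, 0.203, 0.979, -0.001]
contact_force: [-0.7, -0.2, -4.0]
width: 0.0285
gripper_force: 100.6
```

Run:
```python
from h import *
np.set_printoptions(precision=4,suppress=True)
s=manip.get_state();print(s["clock"],s["position"],s["ee_rot"],s["width"],s["contact_force"],s["moment"],s["gripper_force"])
q=s["ee_rot"];print(np.degrees(np.arctan2(q[2]**2-q[1]**2,2*q[1]*q[2])))
o=[]
for n in("scene","side"):
    c=imaging.calibration(n);i=imaging.get_image(n);cv2.imwrite(f"pics/{n}1.png",i)
    u,v=proj(c,s["position"]-[0,0,.09]).astype(int);x,y=u-50,v-75
    r=cv2.resize(i[y:y+150,x:x+100],(400,600),interpolation=cv2.INTER_CUBIC);o.append(r);print(n,x,y)
cv2.imwrite("pics/c2.png",np.hstack(o))
```

```text
5.55 [0.5669 0.2452 0.328 ] [-0.0003  0.2031  0.9792 -0.0006] 0.02846136663785232 [-0.7101 -0.1885 -3.992 ] [0.0054 0.0159 0.0649] 100.6302273273468
66.56148394863442
scene 345 62
side 270 76
```

View pics/c2.png

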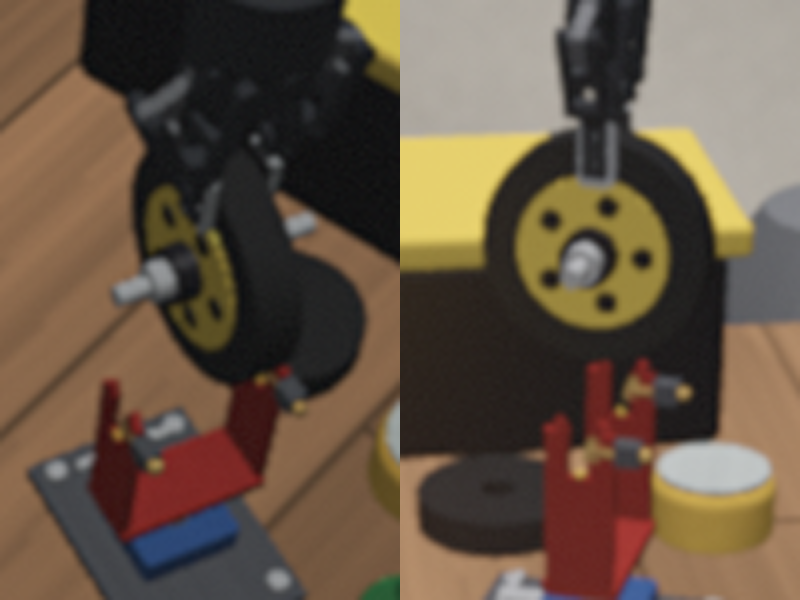

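Crop: near axle end at scene (374.7,135.5) / side (312.3,145.7). The near fork arm's prong tips are at scene (372.5,158), (378.8,165.8) and side (309.5,181.3), (321.3,182). The axle hangs above the slots.

Run:
```python
from h import *
np.set_printoptions(precision=4,suppress=True)
S=imaging.calibration("scene");D=imaging.calibration("side")
t=np.radians(66.5);y=np.array([np.cos(t),np.sin(t),0]);x=np.array([np.sin(t),-np.cos(t),0]);R=np.array([x,y,[0,0,1]])
O=np.array([.567,.2477,0]);T=manip.get_state()["position"]
f=lambda p:R@(p-O)
print("tcp",f(T))
print("end",f(tri((S,(374.7,135.5)),(D,(312.3,145.7)))))
print("far at z",f(atz(S,(422.5,118.2),.278)),"near",f(atz(S,(374.7,135.5),.278)))
print("tips",f(tri((S,(372.5,158)),(D,(309.5,181.3)))),f(tri((S,(378.8,165.8)),(D,(321.3,182)))))
```

```text
tcp [ 0.0009 -0.002   0.3285]
end [-0.002  -0.0594  0.273 ]
far at z [0.0051 0.0576 0.278 ] near [ 0.0027 -0.0621  0.278 ]
tips [-0.0109 -0.0512  0.1789] [ 0.0175 -0.0496  0.1804]
```

jog_arm:
  deltas: [0,0,0,0,1,-30,0,0,0,0,0,1,-60,0,0,0,0,0,1,-76,0,0,0,0,0,1,-76,0,0,0,0,0,1,-76,0]

```text
clock: 6.15
position: [0.5674, 0.2474, 0.253]
ee_rot: [0.0, 0.203, 0.979, 0.0]
contact_force: [-0.3, 0.5, -4.0]
width: 0.0284
gripper_force: 100.5
```

Run:
```python
from h import *
np.set_printoptions(precision=4,suppress=True)
s=manip.get_state();print(s["clock"],s["position"],s["ee_rot"],s["contact_force"])
c=imaging.calibration("wrist");i=imaging.get_image("wrist");cv2.imwrite("pics/w2.png",i);print(c["cam_to_world"].tolist())
D=imaging.calibration("side");j=imaging.get_image("side");cv2.imwrite("pics/side2.png",j)
a=cv2.resize(i[150:350,195:445],(750,600),interpolation=cv2.INTER_CUBIC)
cv2.imwrite("pics/c3.png",a)
cv2.imwrite("pics/c4.png",cv2.resize(j[140:215,270:370],(800,600),interpolation=cv2.INTER_CUBIC))
```

```text
6.15 [0.5674 0.2474 0.253 ] [0.0004 0.2027 0.9792 0.0002] [-0.2856  0.5407 -4.0136]
[[0.39689987290929557, 0.8789817314993162, 0.264313462720019, 0.5013036971748976], [0.9178614072408472, -0.38038940711279046, -0.11328872871662665, 0.27664381730166526], [0.0009633184492999024, 0.28756740887458293, -0.9577599163520686, 0.38401905623202126], [0.0, 0.0, 0.0, 1.0]]
```

View pics/c3.png

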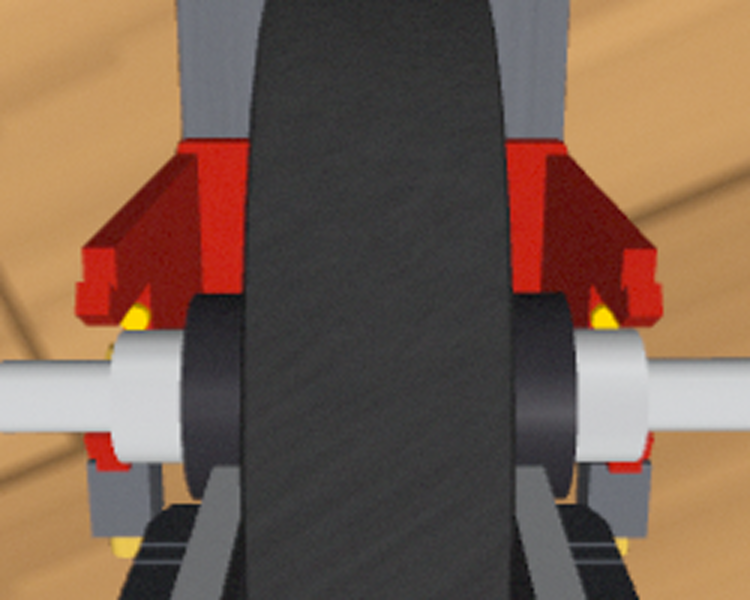

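View pics/c4.png

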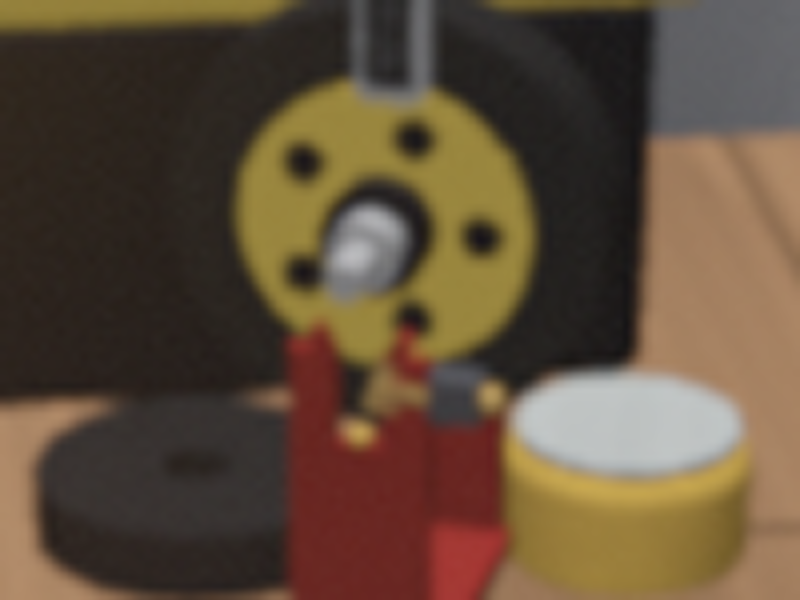

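Wrist crop: axle centre at row 282, nut ends at columns 232 and 411, arm outer corners at columns 221 and 416, so the fork is about 1.5 mm toward -y. V lip at (228,258), pin at (240,255). Side crop: near axle end about (313,174), slot centre column about 315, pin at (314.7,194).

Run:
```python
from h import *
np.set_printoptions(precision=4,suppress=True)
W=imaging.calibration("wrist");D=imaging.calibration("side")
t=np.radians(66.5);y=np.array([np.cos(t),np.sin(t),0]);x=np.array([np.sin(t),-np.cos(t),0]);R=np.array([x,y,[0,0,1]])
O=np.array([.567,.2477,0]);f=lambda p:R@(p-O)
def aty(c,uv,Y):
    o,d=ray(c,uv);o=f(o);d=R@d;return o+d*(Y-o[1])/d[1]
print("tcp",f(manip.get_state()["position"]))
for n,u,z in(("axleL",(205,281.8),.201),("axleR",(435,281.8),.201),("vL",(228,258),.18),("vR",(409,258),.18),("outL",(220.7,252),.18),("outR",(415.7,252),.18),("pinL",(240,256),.137),("pinR",(396,256),.137)):print(n,f(atz(W,u,z)))
print("side end",aty(D,(313,174.2),-.0625),"slot",aty(D,(315.1,185),-.052),"pin",aty(D,(314.7,194.5),-.0495),"prongs",aty(D,(310.3,180.6),-.05),aty(D,(320.8,180.8),-.05))
```

```text
tcp [0.0009 0.0005 0.2541]
axleL [-0.0007 -0.0558  0.201 ]
axleR [-0.0009  0.0581  0.201 ]
vL [-0.0064 -0.0487  0.18  ]
vR [-0.0066  0.0494  0.18  ]
outL [-0.0098 -0.0524  0.18  ]
outR [-0.01    0.0528  0.18  ]
pinL [ 0.0059 -0.0511  0.137 ]
pinR [0.0057 0.051  0.137 ]
side end [ 0.     -0.0625  0.2041] slot [ 0.0025 -0.052   0.172 ] pin [ 0.001  -0.0495  0.1453] prongs [-0.0101 -0.05    0.1811] [ 0.016  -0.05    0.1838]
```

jog_arm:
  deltas: [0,0,0,2,-1,-5,0,0,0,0,2,-1,-10,0,0,0,0,2,-1,-14,0,0,0,0,2,-1,-17,0,0,0,0,2,-1,-20,0,0,0,0,2,-1,-22,0,0,0,0,2,-1,-24,0,0,0,0,2,-1,-24,0]

```text
clock: 7.05
position: [0.5695, 0.2469, 0.2283]
ee_rot: [0.001, 0.202, 0.979, 0.0]
contact_force: [1.3, -0.4, -5.1]
width: 0.0286
gripper_force: 100.8
```

jog_arm:
  deltas: [0,0,0,0,0,-1,0,0,0,0,0,0,-2,0,0,0,0,0,0,-3,0,0,0,0,0,0,-4,0,0,0,0,0,0,-5,0,0,0,0,0,0,-6,0,0,0,0,0,0,-6,0]

```text
clock: 7.75
position: [0.5694, 0.2469, 0.2225]
ee_rot: [0.001, 0.202, 0.979, 0.0]
contact_force: [3.3, -0.6, -2.7]
width: 0.0284
gripper_force: 101.0
```

jog_arm:
  deltas: [0,0,0,1,-0.4,0,0,0,0,0,1,-0.4,-1,0,0,0,0,1,-0.4,-2,0,0,0,0,1,-0.4,-3,0,0,0,0,1,-0.4,-4,0,0,0,0,1,-0.4,-4,0]

```text
clock: 8.35
position: [0.5696, 0.2469, 0.2196]
ee_rot: [0.0, 0.202, 0.979, 0.001]
contact_force: [-0.8, -0.1, 5.3]
width: 0.0282
gripper_force: 102.2
```

jog_arm:
  deltas: [0,0,0,0,0,-0.5,0,0,0,0,0,0,-1,0,0,0,0,0,0,-1.5,0,0,0,0,0,0,-2,0,0,0,0,0,0,-2,0]

```text
clock: 8.85
position: [0.5697, 0.2471, 0.2183]
ee_rot: [0.0, 0.202, 0.979, 0.001]
contact_force: [-2.7, -0.5, 8.9]
width: 0.0284
gripper_force: 102.5
```

jog_arm:
  deltas: [0,0,0,0,0,-0.5,0,0,0,0,0,0,-1,0,0,0,0,0,0,-1.5,0,0,0,0,0,0,-2,0,0,0,0,0,0,-2,0]

```text
clock: 9.35
position: [0.5698, 0.2473, 0.2166]
ee_rot: [0.001, 0.202, 0.979, 0.001]
contact_force: [-2.2, 0.1, 8.5]
width: 0.0285
gripper_force: 102.6
```

jog_arm:
  deltas: [0,0,0,0,0,-0.7,0,0,0,0,0,0,-1.4,0,0,0,0,0,0,-2.1,0,0,0,0,0,0,-2.8,0,0,0,0,0,0,-2.8,0]

```text
clock: 9.85
position: [0.5699, 0.2476, 0.2134]
ee_rot: [0.0, 0.202, 0.979, 0.002]
contact_force: [-1.9, 1.3, 7.3]
width: 0.0283
gripper_force: 102.2
```

jog_arm:
  deltas: [0,0,0,0,0,-0.7,0,0,0,0,0,0,-1.4,0,0,0,0,0,0,-2.1,0,0,0,0,0,0,-2.8,0,0,0,0,0,0,-2.8,0]

```text
clock: 10.35
position: [0.5699, 0.2477, 0.2099]
ee_rot: [0.0, 0.203, 0.979, 0.002]
contact_force: [-1.2, 2.2, 5.6]
width: 0.0284
gripper_force: 101.9
```

jog_arm:
  deltas: [0,0,0,0,0,-0.6,0,0,0,0,0,0,-1.2,0,0,0,0,0,0,-1.8,0,0,0,0,0,0,-2.4,0,0,0,0,0,0,-2.4,0]

```text
clock: 10.85
position: [0.5697, 0.2462, 0.2048]
ee_rot: [-0.001, 0.202, 0.979, -0.001]
contact_force: [1.5, 1.1, -4.2]
width: 0.0286
gripper_force: 100.7
```

jog_arm:
  deltas: [0,0,0,0,0,-0.5,0,0,0,0,0,0,-1,0,0,0,0,0,0,-1.5,0,0,0,0,0,0,-2,0,0,0,0,0,0,-2,0]

```text
clock: 11.35
position: [0.5696, 0.246, 0.2041]
ee_rot: [-0.0, 0.202, 0.979, -0.001]
contact_force: [-0.5, 0.1, -2.9]
width: 0.0288
gripper_force: 100.9
```

jog_arm:
  deltas: [0,0,0,0,0,-0.5,0,0,0,0,0,0,-1,0,0,0,0,0,0,-1.5,0,0,0,0,0,0,-2,0,0,0,0,0,0,-2,0]

```text
clock: 11.85
position: [0.5698, 0.2461, 0.2032]
ee_rot: [0.0, 0.202, 0.979, -0.0]
contact_force: [-2.2, -2.1, 5.5]
width: 0.0285
gripper_force: 102.0
```

jog_arm:
  deltas: [0,0,0,0,0,-0.5,0,0,0,0,0,0,-1,0,0,0,0,0,0,-1,0]

```text
clock: 12.15
position: [0.5698, 0.2461, 0.2029]
ee_rot: [0.0, 0.202, 0.979, -0.0]
contact_force: [-3.7, -3.1, 9.3]
width: 0.0283
gripper_force: 102.5
```

Run:
```python
from h import *
np.set_printoptions(precision=4,suppress=True)
s=manip.get_state();print(s["clock"],s["position"],s["ee_rot"],s["contact_force"],s["moment"])
i=imaging.get_image("scene");j=imaging.get_image("side");cv2.imwrite("pics/s5.png",i);cv2.imwrite("pics/d5.png",j)
a=cv2.resize(i[135:210,350:430],(400,375),interpolation=cv2.INTER_CUBIC)
b=cv2.resize(j[160:222.__int__(),290:350],(400,413),interpolation=cv2.INTER_CUBIC)[:375]
cv2.imwrite("pics/c5.png",np.hstack([a,b]))
```

```text
File "<stdin>", line 6
    b=cv2.resize(j[160:222.__int__(),290:350],(400,413),interpolation=cv2.INTER_CUBIC)[:375]
                          ^
SyntaxError: invalid decimal literal
```

Run:
```python
from h import *
np.set_printoptions(precision=4,suppress=True)
s=manip.get_state();print(s["clock"],s["position"],s["ee_rot"],s["contact_force"],s["moment"])
i=imaging.get_image("scene");j=imaging.get_image("side")
a=cv2.resize(i[135:210,350:430],(400,375),interpolation=cv2.INTER_CUBIC)
b=cv2.resize(j[160:216,290:350],(400,375),interpolation=cv2.INTER_CUBIC)
cv2.imwrite("pics/c5.png",np.hstack([a,b]))
```

```text
12.15 [0.5698 0.2461 0.2029] [ 0.0004  0.2022  0.9793 -0.0002] [-3.6655 -3.0614  9.307 ] [-0.7095  0.8467 -0.0547]
```

View pics/c5.png

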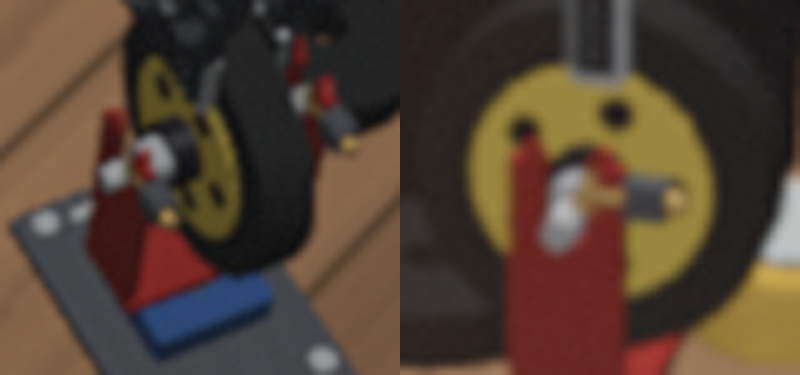

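Near end sits low under its catch in side view at (374,195). The moment says nearly all the load is on the -y arm, so I tilt the tool slightly to press the +y end down.

jog_arm:
  deltas: [-0.5,0.2,0,0,0,0,0,-0.9,0.4,0,0,0,0,0,-1.4,0.6,0,0,0,0,0,-1.4,0.6,0,0,0,0,0]

```text
clock: 12.65
position: [0.5703, 0.2471, 0.2035]
ee_rot: [-0.002, 0.202, 0.979, -0.012]
contact_force: [-4.6, -3.6, 9.7]
width: 0.0283
gripper_force: 102.6
```

```bash
cat > m.py <<'E'
from h import *
np.set_printoptions(precision=4,suppress=True)
s=manip.get_state();t=np.radians(66.5);y=np.array([np.cos(t),np.sin(t),0]);x=np.array([np.sin(t),-np.cos(t),0]);R=np.array([x,y,[0,0,1]])
F=R@s["contact_force"];M=R@s["moment"]
print(s["clock"],"pos",R@(s["position"]-[.567,.2477,0]),s["ee_rot"],"F",F,"M",M,"yload",(M[0]-.052*F[1])/(F[2]+4))
E
python3 m.py
```

```text
12.65 pos [0.0032 0.0008 0.2035] [-0.0018  0.2022  0.9793 -0.0119] F [-2.8163 -5.1844  9.7466] M [-0.066   0.5938  0.0462] yload 0.014808762139468452
```

jog_arm:
  deltas: [0,0,0,0,0,-0.5,0,0,0,0,0,0,-1,0,0,0,0,0,0,-1.5,0,0,0,0,0,0,-1.5,0]

```text
clock: 13.05
position: [0.5703, 0.2471, 0.2032]
ee_rot: [-0.001, 0.202, 0.979, -0.012]
contact_force: [-5.6, -3.9, 14.0]
width: 0.0285
gripper_force: 102.9
```

```bash
python3 m.py
```

```text
13.05 pos [0.0033 0.0008 0.2032] [-0.0013  0.2023  0.9793 -0.0115] F [-3.5473 -5.768  14.0323] M [-0.1802  0.9374  0.0825] yload 0.006639327669258111
```

jog_arm:
  deltas: [0,0,0,0,0,-0.5,0,0,0,0,0,0,-0.5,0,0.4,-0.2,0,0,0,1,0,0.7,-0.3,0,0,0,3,0,1.0,-0.4,0,0,0,5,0,1.4,-0.6,0,0,0,6,0,1.4,-0.6,0,0,0,6,0]

```text
clock: 13.75
position: [0.5699, 0.2466, 0.2047]
ee_rot: [-0.001, 0.202, 0.979, 0.0]
contact_force: [-1.0, -0.2, -5.1]
width: 0.0286
gripper_force: 100.7
```

```bash
python3 m.py
```

```text
13.75 pos [0.0031 0.0001 0.2047] [-0.0005  0.2024  0.9793  0.0001] F [-0.8752 -0.5707 -5.0581] M [-0.0574  0.0534  0.0105] yload 0.02621922167581131
```

jog_arm:
  deltas: [0,0,0,0,0,1,0,0,0,0,0,0,2,0,0,0,0,0,0,3,0,0,0,0,0,0,3,0]

```text
clock: 14.15
position: [0.5694, 0.2466, 0.2064]
ee_rot: [-0.002, 0.203, 0.979, -0.001]
contact_force: [2.8, 1.6, -21.0]
width: 0.0287
gripper_force: 99.9
```

```bash
python3 m.py
```

```text
14.15 pos [ 0.0026 -0.      0.2064] [-0.0016  0.2026  0.9793 -0.0005] F [  1.9396   2.558  -20.9984] M [ 0.4129 -0.3764 -0.4069] yload -0.016467891737778018
```

jog_arm:
  deltas: [-0.4,0.2,0,0,0,-2,0,-0.9,0.4,0,0,0,-4,0,-1.4,0.6,0,0,0,-6,0,-1.4,0.6,0,0,0,-7.5,0,-1.4,0.6,0,0,0,-8.5,0,-1.4,0.6,0,0,0,-8.5,0]

```text
clock: 14.75
position: [0.5702, 0.2472, 0.2038]
ee_rot: [-0.001, 0.202, 0.979, -0.012]
contact_force: [-4.4, 0.9, 6.3]
width: 0.0287
gripper_force: 103.7
```

```bash
python3 m.py
```

```text
14.75 pos [0.0031 0.0008 0.2038] [-0.0012  0.202   0.9793 -0.0116] F [-4.375  -0.8949  6.3158] M [ 0.385   1.0181 -0.1221] yload 0.04183673440468141
```

jog_arm:
  deltas: [0.4,-0.2,0,0,0,-1,0,0.7,-0.3,0,0,0,-2,0,0.7,-0.3,0,0,0,-2,0]

```text
clock: 15.05
position: [0.5701, 0.2466, 0.203]
ee_rot: [0.001, 0.202, 0.979, -0.005]
contact_force: [-6.0, -0.9, 11.1]
width: 0.0283
gripper_force: 104.2
```

```bash
python3 m.py
```

```text
15.05 pos [0.0033 0.0002 0.203 ] [ 0.0006  0.2015  0.9795 -0.0055] F [-5.1202 -3.1748 11.1367] M [-0.1011  1.1165  0.2091] yload 0.004227045846842387
```

jog_arm:
  deltas: [0,0,0,0,0,1.5,0,0.3,-0.1,0,0,0,3,0,0.3,-0.1,0,0,0,3,0,0.3,-0.1,0,0,0,3,0.5,0.3,-0.1,0,0,0,3,0.5,0.3,-0.1,0,0,0,3,0.5,0.3,-0.1,0,0,0,3,0.5,0.3,-0.1,0,0,0,3,0.5,0.3,-0.1,0,0,0,3,0.5]

```text
clock: 15.95
position: [0.5701, 0.2465, 0.2011]
ee_rot: [-0.001, 0.202, 0.979, -0.004]
contact_force: [-0.2, 0.2, -0.7]
width: 0.0427
gripper_force: 0.0
```

```bash
python3 m.py
```

```text
15.95 pos [0.0033 0.0001 0.2011] [-0.001   0.2022  0.9793 -0.0038] F [-0.2332  0.0764 -0.7162] M [-0.0438 -0.0149  0.0155] yload -0.014545165454323413
```

jog_arm:
  deltas: [0,0,0,0,0,15,0.5,0,0,0,0,0,40,0.5,0.4,-0.2,0,0,0,60,0.5,0.4,-0.2,0,0,0,60,0,0.4,-0.2,0,0,0,60,0,0.4,-0.2,0,0,0,60,0,0.4,-0.2,0,0,0,60,0,0.4,-0.2,0,0,0,50,0,0.4,-0.2,0,0,0,42,0,0.4,-0.2,0,0,0,38,0,0.4,-0.2,0,0,0,38,0]

```text
clock: 17.05
position: [0.5694, 0.2463, 0.2379]
ee_rot: [-0.001, 0.202, 0.979, -0.001]
contact_force: [-0.4, 0.2, 0.0]
width: -0.0003
gripper_force: 0.0
```

```bash
python3 m.py
```

```text
17.05 pos [ 0.0027 -0.0003  0.2379] [-0.0011  0.2023  0.9793 -0.0006] F [-0.3955  0.0053  0.0017] M [ 0.0231 -0.0369 -0.0087] yload 0.005703552376665676
```

Now press on the tyre top with shut fingers, slowly.

jog_arm:
  deltas: [0,0,0,0,0,-1,0,0,0,0,0,0,-2,0,0,0,0,0,0,-3,0,0,0,0,0,0,-4,0,0,0,0,0,0,-5,0,0,0,0,0,0,-5.5,0,0,0,0,0,0,-5.5,0]

```text
clock: 17.75
position: [0.57, 0.2465, 0.2338]
ee_rot: [-0.0, 0.202, 0.979, 0.0]
contact_force: [0.8, 0.4, 0.4]
width: -0.0002
gripper_force: 0.0
```

jog_arm:
  deltas: [0,0,0,0,0,-0.6,0,0,0,0,0,0,-1.2,0,0,0,0,0,0,-1.8,0,0,0,0,0,0,-2.4,0,0,0,0,0,0,-3,0,0,0,0,0,0,-3,0]

```text
clock: 18.35
position: [0.5705, 0.2464, 0.2319]
ee_rot: [0.001, 0.202, 0.979, 0.0]
contact_force: [-0.2, -1.7, 5.3]
width: -0.0002
gripper_force: 2.5
```

jog_arm:
  deltas: [0,0,0,0,0,-0.6,0,0,0,0,0,0,-1.2,0,0,0,0,0,0,-1.8,0,0,0,0,0,0,-1.8,0]

```text
clock: 18.75
position: [0.571, 0.2462, 0.2316]
ee_rot: [0.002, 0.202, 0.979, 0.001]
contact_force: [-0.3, -2.0, 9.9]
width: -0.0001
gripper_force: 4.9
```

jog_arm:
  deltas: [0,0,0,0,0,-0.6,0,0,0,0,0,0,-1.2,0,0,0,0,0,0,-1.6,0,0,0,0,0,0,-1.6,0]

```text
clock: 19.15
position: [0.5715, 0.2461, 0.2313]
ee_rot: [0.003, 0.202, 0.979, 0.001]
contact_force: [-1.4, -2.9, 13.9]
width: -0.0003
gripper_force: 7.2
```

```bash
python3 m.py
```

```text
19.15 pos [0.0048 0.0003 0.2313] [0.0031 0.2023 0.9793 0.0007] F [-0.1603 -3.2158 13.9376] M [-0.472   0.094  -0.0301] yload -0.016988620925441997
```

jog_arm:
  deltas: [0,0,0,0,0,3,0,0,0,0,0,0,12,0,0,0,0,0,0,40,0,0,0,0,0,0,50,0,0,0,0,0,0,50,0,0,0,0,0,0,50,0]

```text
clock: 19.75
position: [0.5697, 0.2465, 0.2767]
ee_rot: [-0.0, 0.202, 0.979, -0.0]
contact_force: [0.1, -0.2, -0.3]
width: 0.0001
gripper_force: 0.0
```

```bash
python3 m.py
python3 - <<'E'
from h import *
i=imaging.get_image("wrist");a=imaging.get_image("scene");b=imaging.get_image("side")
r=lambda m,w,h:cv2.resize(m,(w,h),interpolation=cv2.INTER_CUBIC)
cv2.imwrite("pics/c6.png",np.vstack([r(i[180:305,215:425],800,476)[:300],np.hstack([r(a[135:195,350:430],400,300),r(b[165:210,290:350],400,300)])]))
cv2.imwrite("pics/w6.png",i)
E
```

```text
19.75 pos [ 0.0029 -0.0001  0.2767] [-0.0004  0.2022  0.9793 -0.0002] F [ 0.138  -0.1245 -0.2511] M [ 0.0128  0.0132 -0.0015] yload 0.005149179276456132
```

View pics/c6.png

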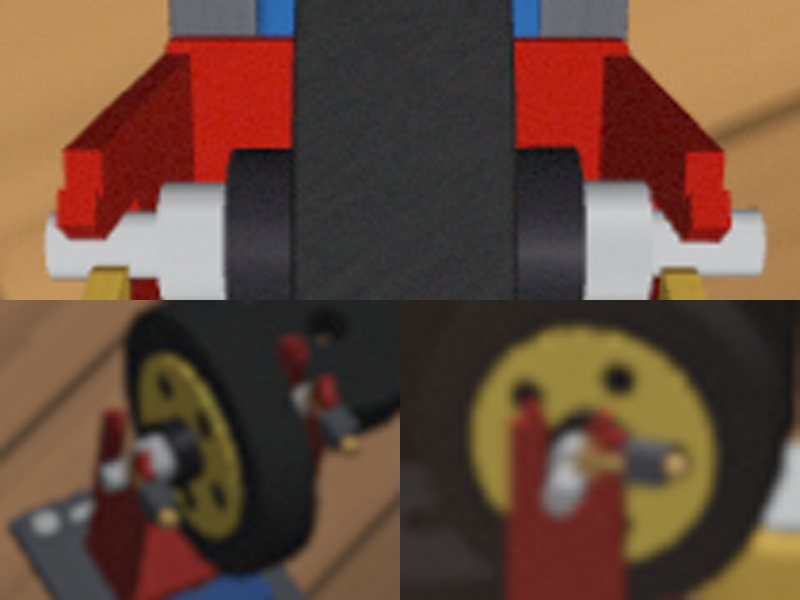

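The wrist crop shows both axle ends in the slots at the same row, about 245. Both brass catches reach over the axle symmetrically, at crop (105,285) and (683,285), and the gripper is clear, so I hand in.

```bash
python3 -c "
from rig import manip
print(manip.sign_off())"
```

```text
the job is handed in; nothing more can be done
None
```

The wheel is in the red fork with both axle ends down, level to the eye and both catches over them. It is released and handed in at about 20 s. The push on the fork stayed near 18 N by the wrist force, and the pins and fork travel had no direct readout. The hand-in gave no verdict.

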